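# Gauge a gift carton and key in its label

### The job

Lower the height gauge gently onto the carton's lid by pushing its black sprung cap down until the foot has met the lid and the cap plainly gives, hold it a moment, and leave the foot resting on the lid. Then press these console keys fully down, one at a time and in this order: white, then the key of the colour band at which the gauge's pointer now stands, then green. Press neither of the two other band colours at any time (and no band colour before gauging), do not crush or shift the carton, and leave the baskets, bottle and cup alone.

Things in the scene. Friction and masses are not known exactly. Their poses are not given: they have to be found in the camera images.
- stand: Fixed stand of the height gauge: steel plate 230 x 180 x 12 mm, z up, origin at its underside's centre. A fixed column (22 x 26 mm, 175 mm above the plate) stands at its (85, 0) mm, with a white scale strip on its +y side: bands from the top red 18, yellow 14, blue 18 mm high. The carriage's black two-bar pointer straddles the strip, 18 mm above the level of the foot's underside.
- plate_mid (a point): Point on the plate's top face right below the centre of the gauge foot, 25 mm from the plate's centre towards the stand's -x.
- gauge (a joint): Carriage travel down the column, m: 0 top (foot's underside 120 mm above the plate), to 0.110; starts at 0 to 0.015. Slides with friction (2.5 N down, 5.5 N up) and stays where left. Pointer in the red band from 0.024 to 0.042, yellow 0.042 to 0.056, blue 0.056 to 0.074; within 3 mm of a border between colours either is accepted.
- foot: The gauge's carriage with its arm and, below the arm's end, its foot: a dark steel disc of 52 mm diameter; origin at the centre of the disc's underside.
- cap_top (a point): Centre of the top of the black round sprung cap (34 mm diameter, 20 mm proud) on the carriage's arm, straight above the foot: 52 mm above the foot's underside when not pressed in. Push here, straight down. The frame has the stand's axes; the column's axis is 110 mm away.
- cap (a joint): How far the cap is pushed in, m: 0 free, 0.012 bottomed. Its spring starts at 3.5 N and rises 0.9 N per mm (14.3 N bottomed), so the carriage slides first and the cap gives only when the foot has met the lid; pressed in 3 to 10 mm the push is right.
- pack: Loose telescoping gift carton, 124 x 134 mm from above, green lid over a cardboard tray, 0.35 to 0.7 kg, on the plate below the foot; origin at its underside's centre. The fuller, the higher its lid: top 50 to 92 mm above the plate, not given; the lid does not yield when pressed gently.
- console: Fixed label console, 200 mm wide, about 190 mm deep, black with a grey key panel that slopes 20 degrees, low side at the console's -x (robot) side; origin at the centre of its underside. Upper row of three keys: blue, yellow, red; lower row: white, green; a paper roll at the back.
- baskets: Bystander: loose stack of three round flat baskets, 210 mm diameter, 60 mm high; origin at its underside's centre.
- bottle: Bystander: loose upright pale bottle, 64 mm diameter, 200 mm high; origin at its underside's centre.
- cup: Bystander: loose upright purple cup, 84 mm rim, 95 mm high; origin at its underside's centre.
- key_blue_top (a point): Blue key, upper row, console left (+y): centre of its cap's top face (30 mm up the slope by 34 mm across, standing 12 mm proud of the panel). The frame's z is the panel's outward normal, 20 degrees off vertical, y runs across the console. Nearest keys are 60 mm or more apart, centre to centre.
- key_blue (a joint): Press depth of the blue key along the panel's inward normal, m: 0 up, 0.006 fully down; sprung, 1.5 N to start and 5 N fully down, comes back up when released.
- key_yellow_top (a point): Yellow key, upper row, middle: centre of its cap's top face (30 mm up the slope by 34 mm across, standing 12 mm proud of the panel). The frame's z is the panel's outward normal, 20 degrees off vertical, y runs across the console. Nearest keys are 60 mm or more apart, centre to centre.
- key_yellow (a joint): Press depth of the yellow key along the panel's inward normal, m: 0 up, 0.006 fully down; sprung, 1.5 N to start and 5 N fully down, comes back up when released.
- key_red_top (a point): Red key, upper row, console right (-y): centre of its cap's top face (30 mm up the slope by 34 mm across, standing 12 mm proud of the panel). The frame's z is the panel's outward normal, 20 degrees off vertical, y runs across the console. Nearest keys are 60 mm or more apart, centre to centre.
- key_red (a joint): Press depth of the red key along the panel's inward normal, m: 0 up, 0.006 fully down; sprung, 1.5 N to start and 5 N fully down, comes back up when released.
- key_white_top (a point): White key, lower row (nearer the robot), left: centre of its cap's top face (30 mm up the slope by 34 mm across, standing 12 mm proud of the panel). The frame's z is the panel's outward normal, 20 degrees off vertical, y runs across the console. Nearest keys are 60 mm or more apart, centre to centre.
- key_white (a joint): Press depth of the white key along the panel's inward normal, m: 0 up, 0.006 fully down; sprung, 1.5 N to start and 5 N fully down, comes back up when released.
- key_green_top (a point): Green key, lower row, right: centre of its cap's top face (30 mm up the slope by 34 mm across, standing 12 mm proud of the panel). The frame's z is the panel's outward normal, 20 degrees off vertical, y runs across the console. Nearest keys are 60 mm or more apart, centre to centre.
- key_green (a joint): Press depth of the green key along the panel's inward normal, m: 0 up, 0.006 fully down; sprung, 1.5 N to start and 5 N fully down, comes back up when released.
Things that resemble listed ones, but are neither listed nor needed, are in the scene too. Several things have the shape of the pack; the one meant has the colours described above.

How it is judged:
On the way, in this order (a step that is already met when the one before it is completed fails the run):
1. the gauge foot is pressed on the carton's lid with more than 2 N (contact force between foot and pack above 2 N), for 0.3 s.
2. the white key is fully down (value of joint key_white above 0.0045 m), for 0.05 s.
3. the key of the colour at which the pointer stands is fully down (((value of joint key_red above 0.0045 m and value of joint gauge between 0.02 and 0.045 m) or (value of joint key_yellow above 0.0045 m and value of joint gauge between 0.039 and 0.059 m) or (value of joint key_blue above 0.0045 m and value of joint gauge between 0.053 and 0.08 m))), for 0.05 s.
4. the green key is fully down (value of joint key_green above 0.0045 m), for 0.05 s.
At the end, for the whole second after the job is handed in: After the gauging and the white, band-colour and green presses (each at least 4.5 of 6 mm), all keys and the cap are up again, the gauge foot still rests on the carton's lid (contact over 0.3 N), and the carton stands still and upright within 15 mm of where it began (value of joint each of key_blue, key_yellow, key_red, key_white, key_green below 0.0015 m and contact force between foot and pack above 0.3 N and value of joint cap below 0.002 m and value of joint gauge between 0.02 and 0.08 m and distance of pack from where it was at the start of the episode below 0.015 m and angle between pack's own z axis and vertical below 0.05 rad and linear speed of pack below 0.02 m/s); the robot touches nothing.
It fails at once if a band-colour key is pressed (3 mm or more) that is not the colour at which the gauge's pointer stands (3 mm grace at the borders), or before gauging ((value of joint key_red above 0.003 m and not (value of joint gauge between 0.02 and 0.045 m)) or (value of joint key_yellow above 0.003 m and not (value of joint gauge between 0.039 and 0.059 m)) or (value of joint key_blue above 0.003 m and not (value of joint gauge between 0.053 and 0.08 m))).
It fails at once if two keys are pressed at once (value of joint each of key_blue, key_yellow above 0.003 m or value of joint each of key_blue, key_red above 0.003 m or value of joint each of key_blue, key_white above 0.003 m or value of joint each of key_blue, key_green above 0.003 m or value of joint each of key_yellow, key_red above 0.003 m or value of joint each of key_yellow, key_white above 0.003 m or value of joint each of key_yellow, key_green above 0.003 m or value of joint each of key_red, key_white above 0.003 m or value of joint each of key_red, key_green above 0.003 m or value of joint each of key_white, key_green above 0.003 m).
It fails at once if the carton is crushed: the foot presses on it with more than 22 N (contact force between foot and pack above 22 N).
It fails at once if the carton is shifted more than 25 mm (distance of pack from where it was at the start of the episode above 0.025 m).
It fails at once if baskets, bottle or cup moved more than 30 mm or tipped (distance of any of baskets, bottle, cup from where it was at the start of the episode above 0.03 m or angle between any of baskets, bottle, cup's own z axis and vertical above 0.3 rad).
It also fails if it takes over 51 s, if anything falls off the work surface, if the arm or the gripper's body presses on something with over 40 N, if the wrist force passes 120 N, or if a joint passes its speed limit or range.

### The arm

A 6-joint arm with a two-finger parallel gripper is mounted at the origin on the work surface. World frame = base frame: x ahead of the robot, y to its left, z up, the work surface at z = 0. Lengths are in m, angles in rad, forces in N, time in s.
With the tool pointing down it reaches from about 0.3 to 0.775 m from the base axis. Payload 14.6 kg.
Tool frame: the origin (TCP) lies midway between the tips of the shut fingers; the grasp point (between the pads) lies 19 mm behind it (ctrl.tcp_to_grasp is the z of the grasp point in the tool frame, in m); z points along the fingers, y is the line along which they close (so a half turn about z gives the same grasp; the last joint's range is limited). The gripper opens to 94 mm and grips with 3 to 60 N. Pads are 16 mm wide; open, the fingers measure 119 mm over their backs; the gripper's body (75 mm by 177 mm) begins 78 mm behind the grasp point.
Start: joints at [-1.238, 0.3, 1.521, -0, 1.321, -0.067], TCP at [0.214, -0.507, 0.205] pointing down, gripper open.
Joint ranges: [-3.03, 3.03], [-0.79, 2.21], [0.23, 2.52], [-1.04, 4.18], [0, 3.07], [-2.55, 2.55]. Speed limits (rad/s): [2.22, 2.22, 2.57, 3.14, 3.14, 3.14].

### API

Orientations are given as [roll, pitch, yaw] about the fixed x, y, z axes, in that order (R = Rz(yaw) Ry(pitch) Rx(roll)).
In Python, from station import monitor, camera, ctrl gives the robot as it stands.
- The arm moves only by the tool apply_moves, never from a script. Its argument "plan" is one flat list of numbers, 4 for each row, row after row: the shift along the tool's x, y, z in mm, then the turn about the tool's z in rad. In form: [dx, dy, dz, spin, dx, dy, dz, spin, ...]. A call has 1 to 20 rows; each row shifts and turns the commanded pose from where the row before left it, along the tool's axes as they then stand; what a row does not reach is not made up. A row lasts 1/10 s, in which the tool goes at most 50 mm and 8.59 degrees, less where a joint would pass 70% of its speed; a pose out of reach is approached as far as the arm can. A call is refused whole if a number of a shift passes 50 or a number of a turn 0.15, either way. A call with a gripper value outside its range is refused whole. "hand" is the gripper command: -1 is shut, 1 is fully open, values between are in proportion, set as the call begins (left out, the last holds). The fingers move at their own pace and stop on an object; "squeeze" is the grip in N (left out, the last holds). Time passes only in rows, so rows that do not move let the fingers close. It gives the time, the measured TCP pose, the force, the opening and the grip force at its end, in the units of the state.
- monitor.get_obs(): the state, without advancing time (a new reading comes with each control period).
- camera(name): name is "scene" or "top" or "wrist"; returns a dict with "image" (420x560x3 uint8, red, green, blue), "range_z" (420x560 float32, m along the optical axis (not along the pixel's ray), 0 where there is no reading), "mtx" (3x3 intrinsics, pixels), "rvec" (rotation vector, rad) and "tvec" (3), from world to camera coordinates, as OpenCV has them. Camera axes: x right, y down, z forward; pixel columns grow to the right and rows downward; lengths in m; the calibration is good to about 2 mm. The wrist camera is an equidistant fisheye: a pixel r from the principal point sees the ray r / f radians off the axis. A picture is of the moment at which its call begins.
- ctrl.hand_in(): hands the job in; it is judged then, once.
The state is a dict: "time_s": time; "qpos": joint angles; "joint_vel": joint speeds; "tau": joint torques, N m; "ee_pos": TCP position; "eef_rot": TCP orientation; "force": force on the tool from outside, world axes, zero at the start; "moment": the same for the moment, N m; "grip_width": finger opening in m; "grip_force": force on a finger pad.
Only numpy, scipy, OpenCV 4.12 (cv2) and the standard library are available. Lean on these libraries where they do the work, as an engineer would, in place of code of your own. Each camera call takes 0.05 s, during which the arm holds its last target. There are 200 camera calls.

## Working session

There is one attempt and no reset: what is moved stays moved. The work goes in short steps, Python scripts to look and compute and a tool call to move; the robot and the scene stay as the last step left them, time stands still between calls to the robot, and variables do not carry over. Pictures are saved under pics/ and viewed, at most 10 in all, crops included, and the job is handed in when it is done.

Besides the shell and the picture viewer there is one more tool, called by a JSON object that holds its "op" and its "data". apply_moves: Moves the arm, as the interface text tells. Its arguments: {"type":"object","properties":{"plan":{"type":"array","items":{"type":"number"}},"hand":{"type":"number"},"squeeze":{"type":"number"}},"required":["plan"]}

```bash
mkdir -p pics; cat > h.py <<'E'
import numpy as np, cv2
from station import monitor, camera, ctrl
def grab(n):
    c=camera(n); np.savez('pics/%s.npz'%n,**c); return c
def load(n): return dict(np.load('pics/%s.npz'%n))
def cloud(c):
    h,w=c['range_z'].shape; K=c['mtx']; v,u=np.mgrid[:h,:w]; z=c['range_z']
    p=np.stack([(u-K[0,2])/K[0,0]*z,(v-K[1,2])/K[1,1]*z,z],-1)
    R=cv2.Rodrigues(c['rvec'])[0]
    return (p-c['tvec'].ravel())@R
E
python3 - <<'E'
from h import *
for n in ['scene','top']:
    c=grab(n); cv2.imwrite('pics/%s.png'%n,cv2.resize(c['image'][:,:,::-1],(784,588)))
    print(n,c['mtx'].tolist(),c['rvec'].ravel(),c['tvec'].ravel())
o=monitor.get_obs();print(o['time_s'],o['ee_pos'],o['eef_rot'],o['grip_width'])
E
```

```text
scene [[379.27264406950326, 0.0, 280.1308110324085], [0.0, 379.27264406950326, 211.88347341638143], [0.0, 0.0, 1.0]] [ 0.72053383  2.6074939  -1.13342422] [ 0.44207345 -0.06757764  1.36208907]
top [[476.36995626755123, 0.0, 275.00015257034426], [0.0, 476.36995626755123, 203.84962845425133], [0.0, 0.0, 1.0]] [ 2.15058424 -2.14744214  0.11222968] [0.0081585  0.5269262  1.52956619]
0.1 [ 0.21397433 -0.50640072  0.20492206] [-3.14048938e+00 -3.55247749e-05  3.99783386e-01] 0.09405536920950046
```

View pics/scene.png

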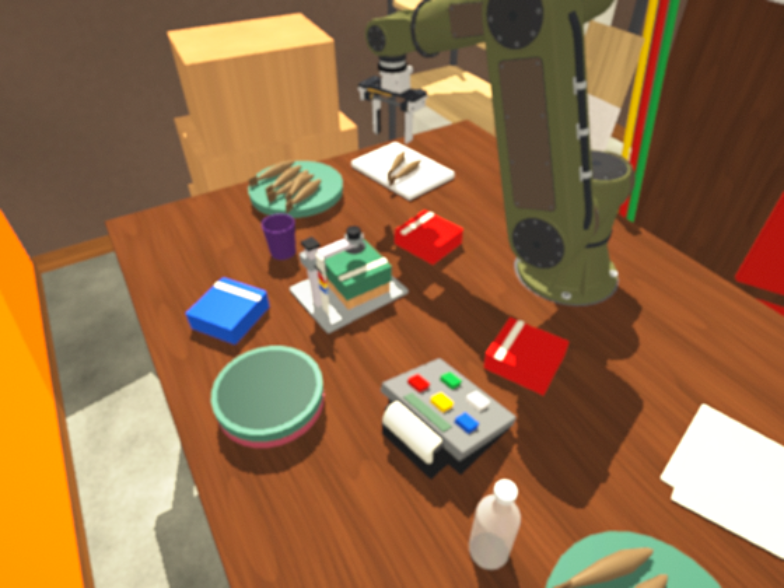

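View pics/top.png

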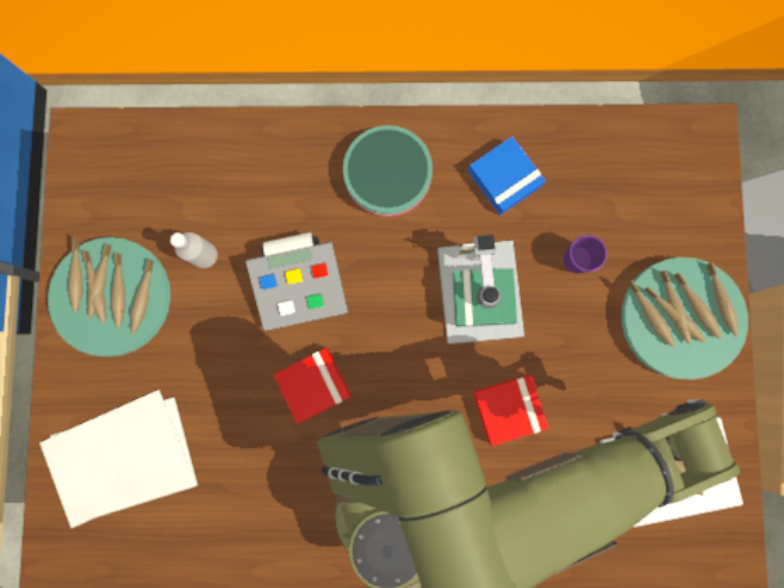

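The scene view shows the green-lidded carton under the gauge (357,268), the cap at (354,235) and the console at (450,410). The top view shows the cap at (489,296) and these keys: blue (267,281), yellow (294,276), red (319,270), white (287,308), green (315,301).

Things that could be mistaken for the carton or cap: red boxes (312,385) and (511,410), a blue box (507,175), and the dark column top (485,242). I choose the green-lidded carton and the round black cap at (489,296).

```bash
python3 - <<'E'
from h import *
for n,roi_k,roi_c in [('top',(170,180,255,240),(310,160,380,250)),('scene',(265,250,375,345),(200,155,300,240))]:
    c=load(n);P=cloud(c);hsv=cv2.cvtColor(c['image'],cv2.COLOR_RGB2HSV);H,S,V=[hsv[...,i].astype(int) for i in range(3)]
    ok=c['range_z']>0
    x0,y0,x1,y1=roi_k;m0=np.zeros_like(ok);m0[y0:y1,x0:x1]=1;m0&=ok
    M={'blue':(abs(H-108)<12)&(S>150),'yellow':(abs(H-28)<8)&(S>150)&(V>140),'red':((H<6)|(H>174))&(S>170),'green':(abs(H-70)<15)&(S>150),'white':(S<45)&(V>190)}
    for k,m in M.items():
        mm=(m&m0&(P[...,2]>0.03)).astype(np.uint8)
        N,L,st,ce=cv2.connectedComponentsWithStats(mm)
        for i in range(1,N):
            if st[i,4]>25:
                q=P[L==i]; print(n,k,st[i,4],ce[i].round(1),np.median(q,0).round(4), ((q.min(0)+q.max(0))/2).round(4))
    # panel plane
    g=m0&(S<40)&(V>90)&(V<160)&(P[...,2]>0.03)
    q=P[g]; 
    for _ in range(4):
        ce=np.median(q,0) if _==0 else q.mean(0); u,s,vt=np.linalg.svd(q-ce,full_matrices=False); q=q[abs((q-ce)@vt[2])<0.004]
    nn=vt[2]*np.sign(vt[2][2]); print(n,'panel',len(q),ce.round(4),nn.round(4),'tilt',np.degrees(np.arccos(nn[2])),'az',np.degrees(np.arctan2(-nn[1],-nn[0])))
    x0,y0,x1,y1=roi_c;m0=np.zeros_like(ok);m0[y0:y1,x0:x1]=1;m0&=ok
    mm=(m0&(V<70)&(P[...,2]>0.1)).astype(np.uint8)
    N,L,st,ce=cv2.connectedComponentsWithStats(mm)
    for i in range(1,N):
        if st[i,4]>15:
            q=P[L==i]; zt=np.percentile(q[:,2],95);t=q[q[:,2]>zt-.006]; print(n,'dark',st[i,:],ce[i].round(1),'ztop',zt.round(4),t.mean(0).round(4),((t.min(0)+t.max(0))/2).round(4),np.ptp(t,axis=0).round(3))
    gl=m0&(abs(H-75)<15)&(S>120)&(P[...,2]>.05); q=P[gl];zt=np.median(q[:,2]);q=q[abs(q[:,2]-zt)<.006];print(n,'lid',zt,((q.min(0)+q.max(0))/2).round(4),cv2.minAreaRect(q[:,:2].astype(np.float32)))
    pl=m0&(S<40)&(V>120)&(P[...,2]>0)&(P[...,2]<0.03);q=P[pl];print('plate',np.median(q,0),cv2.minAreaRect(q[:,:2].astype(np.float32)))
    cv2.imwrite('pics/%s_c.png'%n,cv2.resize(c['image'][roi_c[1]:roi_c[3],roi_c[0]:roi_c[2],::-1],None,fx=5,fy=5,interpolation=2))
E
```

```text
top blue 88 [191.  200.8] [0.5293 0.275  0.0876] [0.5306 0.2755 0.0857]
top yellow 101 [209.5 197. ] [0.5421 0.2153 0.0876] [0.5423 0.2166 0.0798]
top red 86 [227.9 192.8] [0.5549 0.1574 0.0876] [0.5565 0.1584 0.0849]
top green 84 [224.8 214.8] [0.487  0.169  0.0632] [0.4885 0.1699 0.0614]
top white 28 [193.9 180.7] [0.5952 0.2692 0.0879] [0.5934 0.2622 0.0868]
top white 117 [204.3 219.6] [0.4712 0.2359 0.0627] [0.4731 0.2372 0.0572]
top panel 54 [0.5203 0.2378 0.0679] [-0.3326 -0.0798  0.9397] tilt 19.998721451113457 az 13.49700248309944
top dark [342 169  11   9  83] [346.9 172.8] ztop 0.1969 [ 0.5998 -0.2054  0.1938] [ 0.5988 -0.2065  0.1943] [0.025 0.029 0.007]
top dark [345 206   8  10  27] [348.1 209.7] ztop 0.182 [ 0.4955 -0.2111  0.1792] [ 0.4892 -0.2128  0.1792] [0.027 0.018 0.006]
  return _methods._mean(a, axis=axis, dtype=dtype,
  ret = ret.dtype.type(ret / rcount)
Traceback (most recent call last):
ValueError: zero-size array to reduction operation minimum which has no identity
```

```bash
python3 - <<'E'
from h import *
for n,rc in [('top',(310,160,380,250)),('scene',(200,155,300,240))]:
    c=load(n);P=cloud(c);hsv=cv2.cvtColor(c['image'],cv2.COLOR_RGB2HSV);H,S,V=[hsv[...,i].astype(int) for i in range(3)]
    m0=np.zeros(H.shape,bool);m0[rc[1]:rc[3],rc[0]:rc[2]]=1;m0&=c['range_z']>0
    def rep(name,m,dz):
        N,L,st,ce=cv2.connectedComponentsWithStats(m.astype(np.uint8))
        for i in range(1,N):
            if st[i,4]<20: continue
            q=P[L==i];zt=np.percentile(q[:,2],80);t=q[abs(q[:,2]-zt)<dz];r=cv2.minAreaRect(t[:,:2].astype(np.float32))
            print(n,name,st[i,4],ce[i].round(),'z',zt.round(4),'rect',np.round(r[0],4),np.round(r[1],3),round(r[2],1))
    rep('dark',m0&(V<85)&(P[...,2]>.13),.004)
    rep('high',m0&(P[...,2]>.165),.004)
    rep('lid',m0&(abs(H-77)<20)&(S>90)&(P[...,2]>.05)&(P[...,2]<.13),.005)
    rep('plate',m0&(S<50)&(V>110)&(P[...,2]>.005)&(P[...,2]<.03),.005)
    if n=='scene':
        x=c['image'][155:240,200:300,::-1];cv2.imwrite('pics/sc.png',cv2.resize(x,None,fx=6,fy=6,interpolation=2))
    else: print(hsv[225,355],hsv[212,350],P[225,355],P[211,349])
E
```

```text
top dark 96 [347. 173.] z 0.1946 rect [ 0.5993 -0.206 ] [0.027 0.029] 6.8
top dark 85 [350. 210.] z 0.1811 rect [ 0.4901 -0.2176] [0.026 0.026] 19.9
top high 123 [348. 172.] z 0.1948 rect [ 0.6009 -0.2084] [0.029 0.034] 5.8
top high 109 [351. 210.] z 0.1808 rect [ 0.4908 -0.2185] [0.03 0.03] 0.7
top lid 791 [353. 214.] z 0.0957 rect [ 0.4945 -0.2331] [0.119 0.095] 2.7
top lid 234 [328. 213.] z 0.0944 rect [ 0.4924 -0.1588] [0.118 0.016] 2.0
top plate 1640 [340. 209.] z 0.0163 rect [ 0.5163 -0.2152] [0.229 0.181] 5.3
[ 73 101 174] [120   3  76] [ 0.45255163 -0.2416821   0.0977132 ] [ 0.48799212 -0.21318105  0.17505572]
scene dark 71 [252. 166.] z 0.1794 rect [ 0.4906 -0.2114] [0.027 0.023] 88.8
scene dark 60 [221. 174.] z 0.1927 rect [ 0.5981 -0.2   ] [0.026 0.026] 6.1
scene dark 29 [255. 178.] z 0.1363 rect [ 0.4914 -0.1976] [0.034 0.014] 11.3
scene high 81 [252. 165.] z 0.1795 rect [ 0.4867 -0.2149] [0.033 0.029] 56.0
scene high 159 [223. 176.] z 0.1922 rect [ 0.596  -0.2049] [0.031 0.037] 2.6
scene lid 903 [255. 194.] z 0.0936 rect [ 0.4931 -0.1999] [0.12 0.11] 3.1
scene plate 977 [243. 217.] z 0.0146 rect [ 0.5131 -0.2125] [0.228 0.184] 5.2
```

View pics/sc.png

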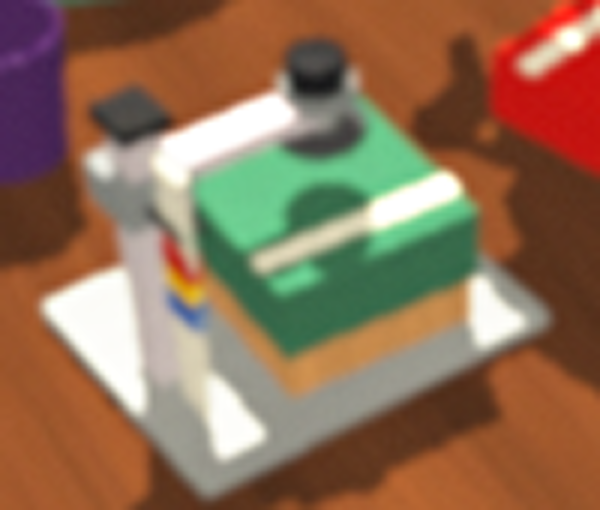

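The crop confirms the gauge over the green lid on its cardboard tray: cap at (315,65) in the crop, bands at (180,285). The cap comes out at about (0.490, -0.216), which agrees with the plate centre. The lid is about 80 mm above the plate, so I expect a reading near the red/yellow border. Moving above the cap now.

{"op": "apply_moves", "data": {"plan": [0,0,-20,0.0825,0,0,-20,0.0825,28,-18,0,0,28,-18,0,0,28,-18,0,0,28,-18,0,0,28,-18,0,0,28,-18,0,0,28,-18,0,0,28,-18,0,0,28,-18,0,0,28,-18,0,0,28,-18,0,0,28,-18,0,0,0,0,0,0,0,0,0,0], "hand": -1, "squeeze": 20}}

```text
time_s: 1.7
ee_pos: [0.4906, -0.2181, 0.245]
eef_rot: [-3.141, 0.001, 0.236]
force: [-0.8, -1.1, -0.5]
grip_width: 0.0002
grip_force: 0.0
```

{"op": "apply_moves", "data": {"plan": [0,-2,15,0,0,0,15,0,0,0,15,0,0,0,10,0,0,0,4,0,0,0,4,0,0,0,4,0,0,0,4,0,0,0,4,0,0,0,0,0]}}

```text
time_s: 2.7
ee_pos: [0.4901, -0.2164, 0.1701]
eef_rot: [-3.141, 0.0, 0.235]
force: [0.1, 0.1, 0.7]
grip_width: 0.0007
grip_force: 0.0
```

{"op": "apply_moves", "data": {"plan": [0,0,4,0,0,0,4,0,0,0,4,0,0,0,4,0,0,0,3,0]}}

```text
time_s: 3.2
ee_pos: [0.4902, -0.2164, 0.1511]
eef_rot: [3.142, -0.0, 0.235]
force: [1.9, 0.0, 1.9]
grip_width: 0.0004
grip_force: 1.2
```

{"op": "apply_moves", "data": {"plan": [0,0,2,0,0,0,1,0,0,0,1,0]}}

```text
time_s: 3.5
ee_pos: [0.4902, -0.2164, 0.1475]
eef_rot: [3.141, -0.0, 0.235]
force: [1.3, -0.8, 1.7]
grip_width: 0.0002
grip_force: 1.2
```

{"op": "apply_moves", "data": {"plan": [0,0,1,0,0,0,1,0]}}

```text
time_s: 3.7
ee_pos: [0.4902, -0.2165, 0.1455]
eef_rot: [3.141, -0.0, 0.235]
force: [2.6, -0.1, 2.8]
grip_width: 0.0007
grip_force: 1.2
```

{"op": "apply_moves", "data": {"plan": [0,0,1,0,0,0,1,0]}}

```text
time_s: 3.9
ee_pos: [0.4902, -0.2164, 0.1435]
eef_rot: [3.141, -0.0, 0.235]
force: [1.6, -0.7, 3.7]
grip_width: 0.0004
grip_force: 1.9
```

{"op": "apply_moves", "data": {"plan": [0,0,1,0,0,0,1,0]}}

```text
time_s: 4.1
ee_pos: [0.4902, -0.2165, 0.1416]
eef_rot: [3.141, -0.0, 0.235]
force: [1.0, -0.3, 5.5]
grip_width: 0.0003
grip_force: 2.8
```

{"op": "apply_moves", "data": {"plan": [0,0,1,0,0,0,0,0]}}

```text
time_s: 4.3
ee_pos: [0.4902, -0.2165, 0.1406]
eef_rot: [3.141, -0.0, 0.235]
force: [1.3, -0.1, 7.2]
grip_width: 0.0005
grip_force: 3.2
```

{"op": "apply_moves", "data": {"plan": [0,0,1,0,0,0,1,0,0,0,0,0,0,0,0,0,0,0,0,0,0,0,0,0,0,0,0,0,0,0,0,0]}}

```text
time_s: 5.1
ee_pos: [0.4902, -0.2165, 0.1389]
eef_rot: [3.141, -0.0, 0.235]
force: [-0.2, 0.4, 6.5]
grip_width: 0.0001
grip_force: 4.0
```

```bash
python3 - <<'E'
from h import *
c=grab('scene');print(monitor.get_obs()['force'])
cv2.imwrite('pics/g2.png',cv2.resize(c['image'][140:240,195:305,::-1],None,fx=6,fy=6,interpolation=2))
E
```

```text
[-0.65164928  1.31466087  7.83624792]
```

View pics/g2.png

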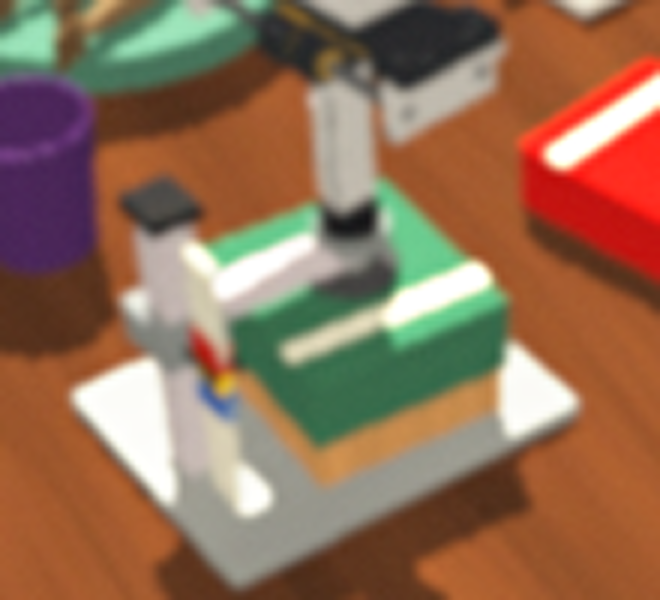

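The foot is on the lid, the cap is visibly pressed in, and the pointer, at about (210,365), is in the lower red. The force onset puts the free cap top at about 0.1445, so travel is about 0.040 and the key is red. Releasing straight up.

{"op": "apply_moves", "data": {"plan": [0,0,-3,0,0,0,-3,0,0,0,-5,0,0,0,-10,0,0,0,-25,0,0,0,-30,0,0,0,-30,0]}}

```text
time_s: 5.85
ee_pos: [0.4898, -0.2163, 0.2459]
eef_rot: [-3.141, 0.001, 0.235]
force: [-1.5, -0.1, -0.5]
grip_width: 0.0007
grip_force: 0.0
```

{"op": "apply_moves", "data": {"plan": [5.5,-29.6,0,0,5.5,-29.6,0,0,5.5,-29.6,0,0,5.5,-29.6,0,0,5.5,-29.6,0,0,5.5,-29.6,0,0,5.5,-29.6,0,0,5.5,-29.6,0,0,5.5,-29.6,0,0,5.5,-29.6,0,0,5.5,-29.6,0,0,5.5,-29.6,0,0,5.5,-29.6,0,0,5.5,-29.6,0,0,5.5,-29.6,0,0,0,0,0,0,0,0,0,0]}}

```text
time_s: 7.55
ee_pos: [0.4668, 0.2347, 0.2445]
eef_rot: [3.141, 0.0, 0.236]
force: [-0.3, 0.5, -0.5]
grip_width: 0.0004
grip_force: 0.0
```

```bash
python3 - <<'E'
from h import *
old=cloud(load('top'))
c0=load('top');c=grab('top');P=cloud(c)
hsv=cv2.cvtColor(c['image'],cv2.COLOR_RGB2HSV)
V=hsv[...,2];m=np.zeros(V.shape,bool);m[195:230,335:370]=1
m&=(V<85)&(P[...,2]>.125);q=P[m];print('cap now',len(q),np.percentile(q[:,2],[50,80]),q.mean(0))
a=P[168:177,343:352,2];b=old[168:177,343:352,2];print('column',np.median(a),np.median(b))
c=grab('scene')
cv2.imwrite('pics/g3.png',cv2.resize(c['image'][165:235,205:265,::-1],None,fx=8,fy=8,interpolation=2))
P=cloud(c);h=cv2.cvtColor(c['image'],cv2.COLOR_RGB2HSV).astype(int)
print(monitor.get_obs()['ee_pos'],monitor.get_obs()['force'])
E
```

```text
cap now 79 [0.1446459  0.14748051] [ 0.48821857 -0.21299517  0.16197024]
column 0.19274217941322636 0.19262528587104458
[0.46711764 0.23385583 0.24461287] [ 0.27887384 -0.27141893 -0.40194633]
```

View pics/g3.png

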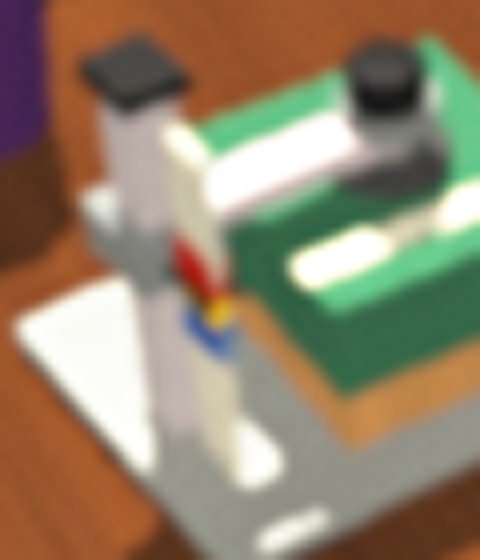

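The cap now sits at about 0.1445 after bias, so travel is about 0.040. The dark pointer mark at about (205,285) in this crop is in the lower red, so I'll press red. White first.

{"op": "apply_moves", "data": {"plan": [0,0,40,0,0,0,40,0,0,0,40,0,0,0,40,0,0,0,14,0,0,0,4,0,0,0,2,0,0,0,0,0]}}

```text
time_s: 8.45
ee_pos: [0.4679, 0.2348, 0.066]
eef_rot: [-3.141, -0.002, 0.235]
force: [-0.0, -0.3, -0.4]
grip_width: 0.0006
grip_force: 0.0
```

{"op": "apply_moves", "data": {"plan": [0,0,2,0,0,0,0,0]}}

```text
time_s: 8.65
ee_pos: [0.4677, 0.2348, 0.0634]
eef_rot: [-3.141, -0.002, 0.235]
force: [0.1, -0.5, 2.9]
grip_width: 0.0005
grip_force: 1.0
```

{"op": "apply_moves", "data": {"plan": [0,0,2,0,0,0,0,0]}}

```text
time_s: 8.85
ee_pos: [0.4674, 0.2347, 0.0607]
eef_rot: [-3.141, -0.001, 0.235]
force: [1.7, 0.9, 3.9]
grip_width: 0.0006
grip_force: 1.7
```

{"op": "apply_moves", "data": {"plan": [0,0,1.5,0,0,0,1,0,0,0,0,0]}}

```text
time_s: 9.15
ee_pos: [0.4673, 0.2347, 0.0581]
eef_rot: [-3.142, -0.001, 0.235]
force: [1.0, 0.7, 5.3]
grip_width: 0.0003
grip_force: 2.4
```

{"op": "apply_moves", "data": {"plan": [0,0,1,0,0,0,0,0]}}

```text
time_s: 9.35
ee_pos: [0.4675, 0.2348, 0.0577]
eef_rot: [-3.141, -0.001, 0.235]
force: [-1.4, -0.5, 12.1]
grip_width: 0.0005
grip_force: 5.8
```

White bottomed out (12 N). Red is next.

{"op": "apply_moves", "data": {"plan": [0,0,-20,0,0,0,-40,0,0,0,-40,0,15.5,23.7,0,0,15.5,23.7,0,0,15.5,23.7,0,0,15.5,23.7,0,0,0,0,0,0,0,0,0,0]}}

```text
time_s: 10.25
ee_pos: [0.549, 0.1566, 0.1561]
eef_rot: [-3.141, 0.002, 0.234]
force: [-0.1, 0.2, -0.1]
grip_width: 0.0
grip_force: 0.0
```

{"op": "apply_moves", "data": {"plan": [0,0,30,0,0,0,25,0,0,0,8,0,0,0,0,0]}}

```text
time_s: 10.65
ee_pos: [0.5485, 0.1573, 0.0933]
eef_rot: [-3.141, 0.002, 0.236]
force: [-0.1, -0.5, 0.5]
grip_width: 0.0003
grip_force: 0.0
```

{"op": "apply_moves", "data": {"plan": [0,0,2,0,0,0,2,0,0,0,2,0,0,0,0,0]}}

```text
time_s: 11.05
ee_pos: [0.5496, 0.1569, 0.0882]
eef_rot: [-3.142, -0.001, 0.235]
force: [0.4, -0.4, 1.2]
grip_width: 0.0001
grip_force: 0.3
```

{"op": "apply_moves", "data": {"plan": [0,0,2,0,0,0,1.5,0,0,0,0,0]}}

```text
time_s: 11.35
ee_pos: [0.5497, 0.1568, 0.0846]
eef_rot: [-3.142, -0.001, 0.235]
force: [1.0, 0.8, 4.1]
grip_width: 0.001
grip_force: 1.5
```

{"op": "apply_moves", "data": {"plan": [0,0,1,0,0,0,0,0]}}

```text
time_s: 11.55
ee_pos: [0.5496, 0.1568, 0.0836]
eef_rot: [-3.142, -0.001, 0.235]
force: [1.8, 0.0, 4.6]
grip_width: 0.0004
grip_force: 1.8
```

{"op": "apply_moves", "data": {"plan": [0,0,1,0,0,0,0,0]}}

```text
time_s: 11.75
ee_pos: [0.5495, 0.1568, 0.0825]
eef_rot: [3.142, -0.0, 0.235]
force: [1.8, 0.7, 5.2]
grip_width: 0.0003
grip_force: 2.1
```

{"op": "apply_moves", "data": {"plan": [0,0,1,0,0,0,0,0]}}

```text
time_s: 11.95
ee_pos: [0.5495, 0.1568, 0.0815]
eef_rot: [3.142, -0.0, 0.235]
force: [1.3, -0.2, 6.2]
grip_width: 0.0003
grip_force: 2.3
```

{"op": "apply_moves", "data": {"plan": [0,0,1,0,0,0,0,0]}}

```text
time_s: 12.15
ee_pos: [0.5498, 0.1569, 0.0811]
eef_rot: [3.142, -0.001, 0.235]
force: [0.0, 0.3, 8.5]
grip_width: 0.0005
grip_force: 4.6
```

Red bottomed out. Green is next.

{"op": "apply_moves", "data": {"plan": [0,0,-20,0,0,0,-30,0,0,0,-30,0,-20.9,-8.8,0,0,-20.9,-8.8,0,0,-20.9,-8.8,0,0,0,0,0,0,0,0,0,0]}}

```text
time_s: 12.95
ee_pos: [0.4823, 0.1679, 0.1604]
eef_rot: [3.142, 0.0, 0.235]
force: [-0.2, 0.4, 0.6]
grip_width: 0.0006
grip_force: 0.0
```

{"op": "apply_moves", "data": {"plan": [0,0,40,0,0,0,40,0,0,0,10,0,0,0,4,0,0,0,2,0,0,0,2,0,0,0,1.5,0,0,0,0,0]}}

```text
time_s: 13.75
ee_pos: [0.483, 0.1681, 0.0619]
eef_rot: [-3.142, -0.002, 0.235]
force: [2.0, -0.1, 3.6]
grip_width: 0.0004
grip_force: 1.5
```

{"op": "apply_moves", "data": {"plan": [0,0,1,0,0,0,1,0,0,0,0,0]}}

```text
time_s: 14.05
ee_pos: [0.4825, 0.168, 0.0592]
eef_rot: [-3.142, -0.001, 0.235]
force: [1.4, -0.5, 4.3]
grip_width: 0.0005
grip_force: 2.2
```

{"op": "apply_moves", "data": {"plan": [0,0,1,0,0,0,1,0,0,0,0,0]}}

```text
time_s: 14.35
ee_pos: [0.4829, 0.1681, 0.0579]
eef_rot: [-3.142, -0.002, 0.235]
force: [-1.9, -0.2, 13.9]
grip_width: 0.0008
grip_force: 6.6
```

{"op": "apply_moves", "data": {"plan": [0,0,1,0,0,0,0,0]}}

```text
time_s: 14.55
ee_pos: [0.4831, 0.1681, 0.0575]
eef_rot: [-3.142, -0.002, 0.235]
force: [-4.0, -0.9, 22.0]
grip_width: 0.0004
grip_force: 10.9
```

{"op": "apply_moves", "data": {"plan": [0,0,-20,0,0,0,-40,0,0,0,-40,0,0,0,-40,0,0,0,0,0,0,0,0,0,0,0,0,0]}}

```text
time_s: 15.25
ee_pos: [0.4816, 0.1677, 0.1943]
eef_rot: [3.142, 0.003, 0.235]
force: [0.7, -0.1, -0.1]
grip_width: 0.0007
grip_force: 0.0
```

```bash
python3 - <<'E'
from h import *
c=grab('scene');cv2.imwrite('pics/end.png',cv2.resize(c['image'][:,:,::-1],(784,588)))
E
```

```text
(no output)
```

View pics/end.png

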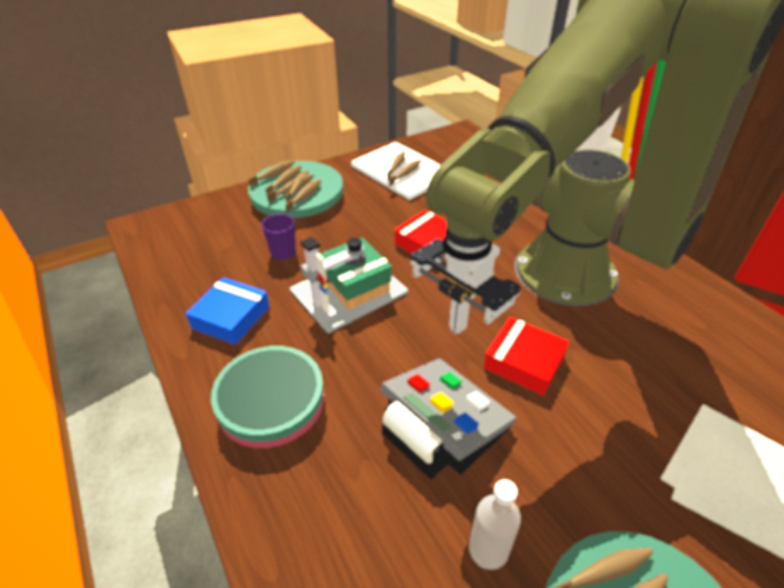

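The foot rests on the lid at (355,260), the keys are up, the bystanders haven't moved, and the arm is clear. Handing in.

```bash
python3 -c "
from station import ctrl
print(ctrl.hand_in())"
```

```text
the job is handed in; nothing more can be done
None
```

I handed the job in at about 15 s without seeing a verdict: the gauge foot is resting on the carton's lid (travel about 0.040 m, pointer in lower red), and white, red and green were each pressed fully down in that order.

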